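# Bolt in and cap the lens polish canister

### The arm

A 6-joint arm with a two-finger parallel gripper is mounted at the origin on the work surface. World frame = base frame: x ahead of the robot, y to its left, z up, the work surface at z = 0. Lengths are in m, angles in rad, forces in N, time in s.
With the tool pointing down it reaches from about 0.3 to 0.775 m from the base axis. Payload 14.6 kg.
Tool frame: the origin (TCP) lies midway between the tips of the shut fingers; the grasp point (between the pads) lies 19 mm behind it; z points along the fingers, y is the direction in which the jaws open and shut (so a half turn about z gives the same grasp; the last joint's range is limited). The gripper opens to 94 mm and grips with 3 to 60 N. Pads are 16 mm wide; open, the fingers measure 119 mm over their backs; the gripper's body (75 mm by 177 mm) begins 78 mm behind the grasp point.
Start: joints at [1.19, 0.3, 1.521, -0, 1.321, -0.067], TCP at [0.17, 0.523, 0.205] pointing down, gripper open.
Joint ranges: [-3.03, 3.03], [-0.79, 2.21], [0.23, 2.52], [-1.04, 4.18], [0, 3.07], [-2.55, 2.55]. Speed limits (rad/s): [2.22, 2.22, 2.57, 3.14, 3.14, 3.14].

### API

Orientations are given as [roll, pitch, yaw] about the fixed x, y, z axes, in that order (R = Rz(yaw) Ry(pitch) Rx(roll)).
In Python, from station import readout, imaging, job gives the robot as it stands.
- The arm moves only by the tool arm_command, never from a script. Its argument "increments" is a list of rows, each an object with "gripper": the opening, from 0 (shut) to 1 (fully open); "slide": the shift along the world's x, y, z in m, a list of three; "yaw": the turn about the world's z in rad. A call has 1 to 8 rows; each row is the pose to reach, as a shift and turn from the pose commanded when the call began; what a row does not reach only later rows make up. A row lasts 1/8 s, in which the tool goes at most 62.5 mm and 10.7 degrees, less where a joint would pass 70% of its speed; a pose out of reach is approached as far as the arm can. A call with a gripper value outside its range is refused whole. The fingers move at their own pace and stop on an object; "grip_force" is the grip in N (left out, the last holds). Time passes only in rows, so rows that repeat a pose let the fingers close. It gives the time, the measured TCP pose, the force and the opening at its end, in the units of the state.
- readout.get_obs(): the state, without advancing time (a new reading comes with each control period).
- imaging.camera(name): name is "scene" or "top" or "wrist"; returns a dict with "color" (480x640x3 uint8, red, green, blue), "mtx" (3x3 intrinsics, pixels), "rvec" (rotation vector, rad) and "tvec" (3), from world to camera coordinates, as OpenCV has them. Camera axes: x right, y down, z forward; pixel columns grow to the right and rows downward; lengths in m; the calibration is good to about 2 mm. A picture is of the moment at which its call begins. There is no depth.
- job.hand_in(): hands the job in, once; it reports no verdict.
The state is a dict: "time_s": time; "qpos": joint angles; "joint_vel": joint speeds; "tau": joint torques, N m; "ee_pos": TCP position; "eef_rot": TCP orientation; "force": force on the tool from outside, world axes, zero at the start; "moment": the same for the moment, N m; "grip_width": finger opening in m.
Only numpy, scipy, OpenCV 4.12 (cv2) and the standard library are available. Lean on these libraries where they do the work, as an engineer would, in place of code of your own. Each camera call takes 0.05 s, during which the arm holds its last target. There are 200 camera calls.

### The job

First slide the steel bolt fully home into the keeper at the foot of the polish canister, so that the canister is held. Then screw the blue cap down clockwise until it is snug on its orange seal, without overtightening it and crushing the seal, and let go. Leave the cup, the prism pen and the dividers where they are.

Things in the scene. Friction and masses are not known exactly. Their poses are not given: they have to be found in the camera images.
- cradle: Fixed wooden base board, 130 (x) x 270 (y) x 20 mm; origin on the table, 20 mm to +y of the board's centre. Its y axis runs along the bolt's way, from the bolt towards the canister. Bolt guides and the brass keeper reach 48 mm above the table.
- bolt (a joint): Travel of the bolt along the cradle's +y axis, m: 0 fully drawn back, 0.040 fully home against its stop. It starts drawn back 28 to 40 mm from home, rubs with about 3 N and stays where it is left.
- bolt_knob (a point): Middle of the bolt's upright black knob, 18 mm diameter, from 36 to 70 mm above the table; this point is 56 mm above the table and moves with the bolt. The bolt bar's top is 36 mm above the table; staples 48 mm high cross it at both ends of the knob's way, their near faces 28 mm or more from the knob's axis.
- cap: Round ribbed blue cap, 54 mm diameter, 32 mm tall, white pointer line on top (its +y axis), already started on the canister's upright thread; it cannot come off. Origin on its axis at its underside, 104 mm above the table at the start. Tightened clockwise seen from above, it sinks 1 mm per radian, against a steady thread drag of about 0.1 N m.
- cap_grip (a point): Point on the cap's axis 19 mm above its underside, a good height to grip it across its diameter, from any side (37 mm above the canister's shoulder at the start).
- seal: Orange rubber seal, 48 mm wide, on the neck under the cap; origin at the centre of its top. The cap starts to bind on it after 1.0 to 2.6 rad, differently each time; poses do not tell when. From there the turning torque climbs from 0.1 by 2.5 N m per rad (standing still it may read up to 0.2 less). Snug is 0.35 to 0.6 N m; 0.9 crushes it. Let go, the cap eases back about 0.1 rad and stays snug.
- cup: Cream porcelain cup, 76 mm diameter, 80 mm tall, loose; origin under its centre. To be left alone.
- pen: Felt-edged wooden tray (holding pen) with three glass prisms, 130 x 150 x 38 mm, loose; origin under its centre. To be left alone.
- dividers: Steel dividers lying flat, 180 mm long, 12 mm thick, loose; origin on the table mid-way along. To be left alone.
- canister_axis (a point): Centre of the shoulder top of the amber canister, 86 mm above the table; the canister is 76 mm in diameter, upright, fixed in the board 55 mm to +y of the cradle's origin, and does not move.

How it is judged:
By the outcome, as a careful person would: the job done as asked, in the order asked, and still so for the second after the job is handed in, with the robot touching nothing.
It also fails if it takes over 61 s, if anything falls off the work surface, if the arm or the gripper's body presses on something with over 40 N, if the wrist force passes 120 N, or if a joint passes its speed limit or range.

## Working session

There is one attempt and no reset: what is moved stays moved. The work goes in short steps, Python scripts to look and compute and a tool call to move; the robot and the scene stay as the last step left them, time stands still between calls to the robot, and variables do not carry over. Pictures are saved under pics/ and viewed, about 8 in all and at most 12, crops included, and the job is handed in when it is done.

Besides the shell and the picture viewer there is one more tool, called after "Emit:" as name([rows], argument=value, ...), one row to a line, values as JSON. arm_command: Moves the arm, as the interface text tells. Its arguments: {"type":"object","properties":{"increments":{"type":"array","items":{"type":"object","properties":{"gripper":{"type":"number"},"slide":{"type":"array","items":{"type":"number"}},"yaw":{"type":"number"}}}},"grip_force":{"type":"number"}},"required":["increments"]}

```bash
mkdir -p pics; cat > h.py <<'E'
import numpy as np, cv2
from station import readout, imaging, job
def snap(n,f):
    c=imaging.camera(n); cv2.imwrite(f'pics/{f}.png',c['color'][:,:,::-1]); np.savez(f'pics/{f}.npz',**{k:np.array(v) for k,v in c.items()}); return c
def ray(f,u,v,z):
    c=np.load(f'pics/{f}.npz'); R=cv2.Rodrigues(c['rvec'])[0]; t=c['tvec'].ravel()
    d=R.T@np.linalg.inv(c['mtx'])@np.array([u,v,1.]); o=-R.T@t
    return o+d*(z-o[2])/d[2]
def proj(f,p):
    c=np.load(f'pics/{f}.npz'); return cv2.projectPoints(np.array(p,float).reshape(-1,3),c['rvec'],c['tvec'],c['mtx'],None)[0].reshape(-1,2)
E
python3 - <<'E'
from h import *
snap('top','top0'); snap('scene','scene0')
o=readout.get_obs(); print(o)
E
```

```text
{'time_s': 0.1, 'qpos': array([ 1.19044288e+00,  3.00421919e-01,  1.52150301e+00, -2.43265329e-05,
        1.32072923e+00, -6.65575509e-02]), 'joint_vel': array([ 7.27744325e-04, -8.04133058e-05, -1.63364159e-03,  1.79014113e-03,
       -9.42456621e-04,  1.27205845e-03]), 'tau': array([-2.91659535e-04, -5.32643223e+01, -3.53283656e+01,  7.08980835e-02,
        2.34482624e-02, -7.94925973e-05]), 'ee_pos': array([0.16966743, 0.52292578, 0.20494634]), 'eef_rot': array([-3.14053193e+00, -4.70878957e-05,  2.82780277e+00]), 'force': array([ 0.92303431, -0.9407029 , -0.14516536]), 'moment': array([-0.01674654, -0.09008055, -0.03553234]), 'grip_width': 0.0939980019754873}
```

View pics/top0.png

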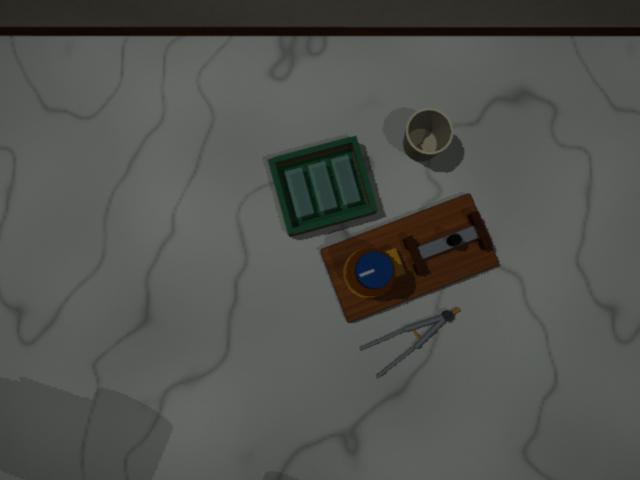

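View pics/scene0.png

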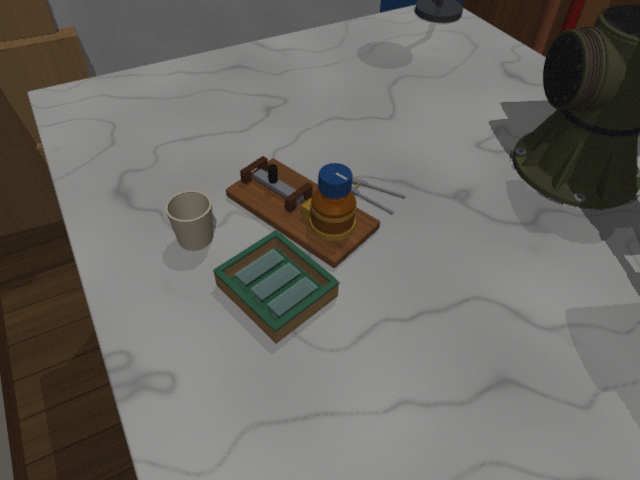

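Top view: cap centre about (375,270), with the pointer towards the left (360,274). Knob about (455,239), board corners about (473,195), (499,265), (348,322), (321,249). The scene view agrees: knob top (272,167), cap top (335,172).

```bash
python3 - <<'E'
from h import *
a='top0'
B=[ray(a,*p,.02)[:2] for p in [(473,195),(499,265),(348,322),(321,249)]]
print('corners',np.round(B,4)); c=np.mean(B,0)
yd=(B[2]+B[3]-B[0]-B[1])/2; print('len',np.linalg.norm(yd),'wid',np.linalg.norm(B[0]-B[1])); yd/=np.linalg.norm(yd); print('ydir',yd,np.degrees(np.arctan2(yd[1],yd[0])))
O=c-0.02*yd   # origin 20mm to +y of centre -> sign below
print('centre',c,'canister',c+.075*yd)
print('cap',ray(a,375,270,.136),'knob',ray(a,455,239,.07))
for z in(.136,.07): print(z)
print('scene cap',ray('scene0',336,171,.136),'knob',ray('scene0',272.5,167,.07))
im=np.load('pics/top0.npz')['color']; s=im[180:340,260:520]
cv2.imwrite('pics/crop.png',np.clip(cv2.resize(s,None,fx=3,fy=3,interpolation=cv2.INTER_CUBIC).astype(float)*1.8,0,255).astype('uint8')[:,:,::-1])
hsv=cv2.cvtColor(im,cv2.COLOR_RGB2HSV); m=(cv2.inRange(hsv,(100,120,30),(130,255,255))); ys,xs=np.nonzero(m); print('blue',xs.min(),xs.max(),ys.min(),ys.max())
E
```

```text
corners [[ 0.6628 -0.2473]
 [ 0.5459 -0.2864]
 [ 0.4536 -0.037 ]
 [ 0.5727  0.0067]]
len 0.26770564911049133 wid 0.12330168534485553
ydir [-0.34074329  0.94015637] 109.9221660478588
centre [ 0.5587431 -0.1410061] canister [ 0.53318735 -0.07049438]
cap [ 0.53279076 -0.07019168  0.136     ] knob [ 0.58399702 -0.20274078  0.07      ]
0.136
0.07
scene cap [ 0.53220727 -0.07081285  0.136     ] knob [ 0.58712066 -0.20055866  0.07      ]
blue 355 392 252 288
```

View pics/crop.png

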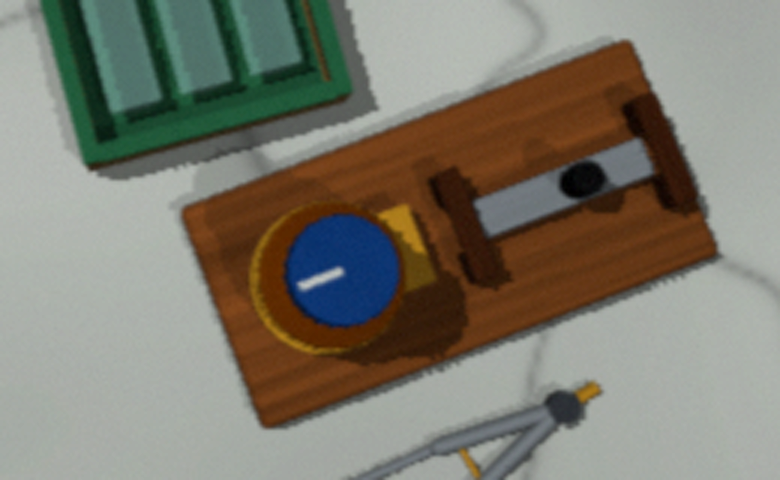

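Emit:
arm_command([
  {"slide": [0.03,-0.052,0.0],"yaw": -0.11},
  {"slide": [0.06,-0.104,0.0],"yaw": -0.22},
  {"slide": [0.09,-0.156,0.0],"yaw": -0.34},
  {"slide": [0.12,-0.208,0.0],"yaw": -0.46},
  {"slide": [0.15,-0.26,0.0],"yaw": -0.58},
  {"slide": [0.18,-0.312,0.0],"yaw": -0.7},
  {"slide": [0.21,-0.364,0.0],"yaw": -0.8},
  {"slide": [0.24,-0.416,0.0],"yaw": -0.91},
])

```text
invalid input
```

Emit:
arm_command([
  {"slide": [0.03,-0.052,0.0]},
  {"slide": [0.06,-0.104,0.0]},
  {"slide": [0.09,-0.156,0.0]},
  {"slide": [0.12,-0.208,0.0]},
  {"slide": [0.15,-0.26,0]},
  {"slide": [0.175,-0.308,0]},
  {"slide": [0.175,-0.308,0]},
  {"slide": [0.175,-0.308,0]},
])

```text
invalid input
```

```bash
python3 - <<'E'
from h import *
snap('wrist','w1'); o=readout.get_obs(); print(o['time_s'],o['ee_pos'],o['eef_rot'],o['qpos'],o['force'])
print(proj('w1',[[.5855,-.2015,.07],[.533,-.0705,.136]]))
E
```

```text
0.15 [0.16970895 0.522974   0.20504389] [-3.14077428e+00 -4.50870611e-05  2.82781903e+00] [ 1.19039828e+00  3.00329244e-01  1.52139258e+00 -9.80153336e-06
  1.32069040e+00 -6.66220123e-02] [ 0.83066807  0.50226814 -0.4091296 ]
[[-91.95036188 668.62667659]
 [-84.79775868 700.41680207]]
```

View pics/w1.png

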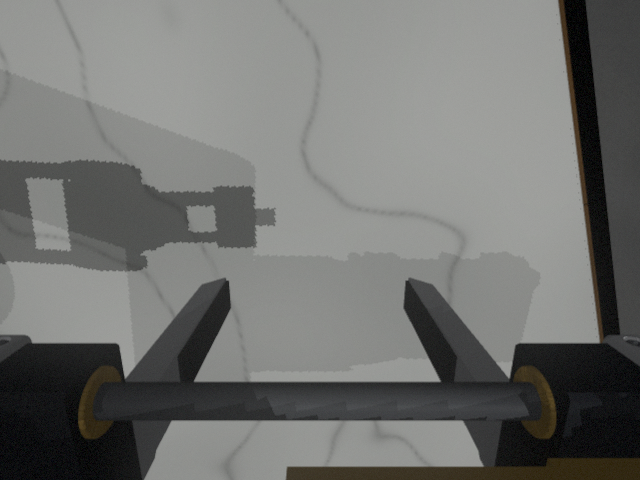

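The move was refused, so this picture shows only the empty table from the start pose. I'll retry with every key given in each row.

Emit:
arm_command([
  {"gripper": 1.0,"slide": [0.03,-0.052,0.0],"yaw": -0.11},
  {"gripper": 1.0,"slide": [0.06,-0.104,0.0],"yaw": -0.22},
  {"gripper": 1.0,"slide": [0.09,-0.156,0.0],"yaw": -0.34},
  {"gripper": 1.0,"slide": [0.12,-0.208,0.0],"yaw": -0.46},
  {"gripper": 1.0,"slide": [0.15,-0.26,0.0],"yaw": -0.58},
  {"gripper": 1.0,"slide": [0.18,-0.312,0.0],"yaw": -0.7},
  {"gripper": 1.0,"slide": [0.21,-0.364,0.0],"yaw": -0.8},
  {"gripper": 1.0,"slide": [0.24,-0.416,0.0],"yaw": -0.91},
], grip_force=20)

```text
time_s: 1.15
ee_pos: [0.4104, 0.1052, 0.2056]
eef_rot: [3.141, 0.0, 1.914]
force: [0.9, -0.0, -0.1]
grip_width: 0.0943
```

Emit:
arm_command([
  {"gripper": 1.0,"slide": [0.03,-0.052,0.0],"yaw": 0},
  {"gripper": 1.0,"slide": [0.06,-0.104,0.0],"yaw": 0},
  {"gripper": 0.7,"slide": [0.09,-0.156,0.0],"yaw": 0},
  {"gripper": 0.5,"slide": [0.12,-0.208,0.0],"yaw": 0},
  {"gripper": 0.5,"slide": [0.15,-0.26,0],"yaw": 0},
  {"gripper": 0.5,"slide": [0.175,-0.308,-0.03],"yaw": 0},
  {"gripper": 0.5,"slide": [0.175,-0.308,-0.05],"yaw": 0},
  {"gripper": 0.5,"slide": [0.175,-0.308,-0.05],"yaw": 0},
])

```text
time_s: 2.15
ee_pos: [0.584, -0.2009, 0.1535]
eef_rot: [-3.139, -0.003, 1.917]
force: [-0.2, 0.4, -0.4]
grip_width: 0.0471
```

```bash
python3 - <<'E'
from h import *
snap('wrist','w2'); o=readout.get_obs(); print(o['time_s'],o['ee_pos'],o['eef_rot'],o['qpos'],o['force'])
print(proj('w2',[[.5855,-.2015,.07],[.5855,-.2015,.036],[.533,-.0705,.136]]))
E
```

```text
2.2 [ 0.58456737 -0.20064977  0.15530603] [-3.14078782e+00 -7.48894601e-04  1.91790521e+00] [-3.89903949e-01  4.93216121e-01  1.37176703e+00  1.42388973e-05
  1.27770878e+00 -7.37017258e-01] [ 0.46626553 -0.86555269  0.47984256]
[[317.62768618 251.14286133]
 [317.68961233 239.24564777]
 [307.13949535  11.91687212]]
```

View pics/w2.png

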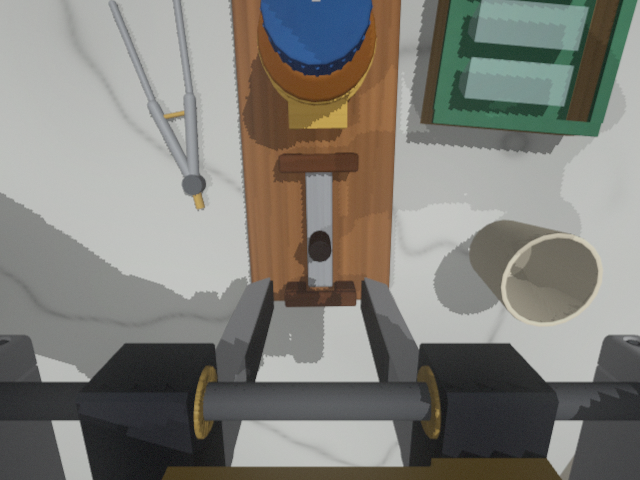

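Wrist view: knob top about (319.5,253), where (318,251) was predicted, so my estimate holds to 1–2 mm. The fingers straddle the bar and the jaws are square to the board.

```bash
python3 - <<'E'
from h import *
k=ray('w2',319.5,253,.07); o=readout.get_obs(); print(k, k-o['ee_pos'])
a=ray('w2',319,172,.036);b=ray('w2',320,285,.036);print(a,b,np.degrees(np.arctan2(*(a-b)[1::-1])))
print(np.linalg.norm(k[:2]-ray('w2',318.5,172,.048)[:2]))
E
```

```text
[ 0.58735012 -0.20241219  0.07      ] [ 0.00278275 -0.00176242 -0.08530603]
[ 0.56730316 -0.1479287   0.036     ] [ 0.60169039 -0.24035046  0.036     ] 110.4086503102533
0.059099724604464554
```

Emit:
arm_command([
  {"gripper": 0.5,"slide": [0.0025,-0.0015,-0.04],"yaw": 0.005},
  {"gripper": 0.5,"slide": [0.0025,-0.0015,-0.08],"yaw": 0.005},
  {"gripper": 0.5,"slide": [0.0025,-0.0015,-0.1],"yaw": 0.005},
  {"gripper": 0.5,"slide": [0.0025,-0.0015,-0.113],"yaw": 0.005},
  {"gripper": 0.5,"slide": [0.0025,-0.0015,-0.113],"yaw": 0.005},
])

```text
time_s: 2.82
ee_pos: [0.5875, -0.2023, 0.0429]
eef_rot: [3.141, 0.0, 1.923]
force: [-0.2, -1.0, -0.3]
grip_width: 0.0468
```

Emit:
arm_command([
  {"gripper": 0.1,"slide": [0,0,0],"yaw": 0},
  {"gripper": 0.1,"slide": [0,0,0],"yaw": 0},
  {"gripper": 0.1,"slide": [0,0,0],"yaw": 0},
  {"gripper": 0.1,"slide": [0,0,0],"yaw": 0},
], grip_force=15)

```text
time_s: 3.32
ee_pos: [0.5866, -0.2028, 0.0429]
eef_rot: [-3.14, -0.0, 1.923]
force: [-7.8, -2.7, 5.6]
grip_width: 0.0174
```

Emit:
arm_command([
  {"gripper": 0.1,"slide": [-0.0025,0.004,0],"yaw": 0},
  {"gripper": 0.1,"slide": [-0.0043,0.009,0],"yaw": 0},
  {"gripper": 0.1,"slide": [-0.0062,0.014,0],"yaw": 0},
  {"gripper": 0.1,"slide": [-0.008,0.019,0],"yaw": 0},
  {"gripper": 0.1,"slide": [-0.0098,0.024,0],"yaw": 0},
  {"gripper": 0.1,"slide": [-0.0098,0.024,0],"yaw": 0},
])

```text
time_s: 4.08
ee_pos: [0.5771, -0.1777, 0.0428]
eef_rot: [-3.141, -0.0, 1.923]
force: [-4.5, 0.5, 8.5]
grip_width: 0.0175
```

Emit:
arm_command([
  {"gripper": 0.1,"slide": [-0.0007,0.002,0],"yaw": 0},
  {"gripper": 0.1,"slide": [-0.0014,0.004,0],"yaw": 0},
  {"gripper": 0.1,"slide": [-0.002,0.0055,0],"yaw": 0},
  {"gripper": 0.1,"slide": [-0.002,0.0055,0],"yaw": 0},
])

```text
time_s: 4.58
ee_pos: [0.576, -0.1747, 0.0429]
eef_rot: [3.141, 0.004, 1.923]
force: [3.1, -16.6, -0.1]
grip_width: 0.0176
```

Emit:
arm_command([
  {"gripper": 0.1,"slide": [-0.0007,0.002,0],"yaw": 0},
  {"gripper": 0.1,"slide": [-0.0014,0.004,0],"yaw": 0},
  {"gripper": 0.1,"slide": [-0.0014,0.004,0],"yaw": 0},
])

```text
time_s: 4.95
ee_pos: [0.5746, -0.171, 0.043]
eef_rot: [3.141, 0.005, 1.922]
force: [3.1, -19.9, -0.1]
grip_width: 0.0178
```

Emit:
arm_command([
  {"gripper": 0.3,"slide": [0.0014,-0.004,0],"yaw": 0},
  {"gripper": 0.3,"slide": [0.0017,-0.005,0],"yaw": 0},
  {"gripper": 0.1,"slide": [0.0017,-0.005,0],"yaw": 0},
  {"gripper": 0.1,"slide": [0.0017,-0.005,0],"yaw": 0},
  {"gripper": 0.1,"slide": [0.0017,-0.005,0],"yaw": 0},
], grip_force=45)

```text
time_s: 5.58
ee_pos: [0.5755, -0.1735, 0.0423]
eef_rot: [-3.141, -0.001, 1.923]
force: [-2.7, 1.1, 0.2]
grip_width: 0.0175
```

Emit:
arm_command([
  {"gripper": 0.1,"slide": [-0.0004,0.001,0],"yaw": 0},
  {"gripper": 0.1,"slide": [-0.0007,0.002,0],"yaw": 0},
  {"gripper": 0.1,"slide": [-0.0007,0.002,0],"yaw": 0},
])

```text
time_s: 5.95
ee_pos: [0.5755, -0.1734, 0.0423]
eef_rot: [3.141, 0.003, 1.923]
force: [3.2, -11.1, -5.9]
grip_width: 0.0172
```

Emit:
arm_command([
  {"gripper": 0.1,"slide": [-0.0004,0.001,0],"yaw": 0},
  {"gripper": 0.1,"slide": [-0.0007,0.002,0],"yaw": 0},
  {"gripper": 0.1,"slide": [-0.0007,0.002,0],"yaw": 0},
])

```text
time_s: 6.32
ee_pos: [0.5754, -0.1732, 0.0424]
eef_rot: [3.14, 0.006, 1.922]
force: [9.9, -23.9, -13.8]
grip_width: 0.017
```

The bolt is at a hard stop: 26 N gives only 0.3 mm of motion after about 31 mm of travel. I'll relax, release, lift and look.

Emit:
arm_command([
  {"gripper": 0.1,"slide": [0.0012,-0.003,0],"yaw": 0},
  {"gripper": 0.5,"slide": [0.0012,-0.003,0],"yaw": 0},
  {"gripper": 0.5,"slide": [0.0012,-0.003,0],"yaw": 0},
  {"gripper": 0.5,"slide": [0.0012,-0.003,0.05],"yaw": 0},
  {"gripper": 0.8,"slide": [0.0012,-0.003,0.1],"yaw": 0},
  {"gripper": 1.0,"slide": [0.0012,-0.003,0.14],"yaw": 0},
  {"gripper": 1.0,"slide": [0.0012,-0.003,0.14],"yaw": 0},
])

```text
time_s: 7.2
ee_pos: [0.5768, -0.1729, 0.1859]
eef_rot: [3.137, 0.004, 1.923]
force: [-0.7, -0.2, -0.7]
grip_width: 0.0735
```

```bash
python3 - <<'E'
from h import *
snap('wrist','w3'); o=readout.get_obs(); print(o['time_s'],o['ee_pos'],o['eef_rot'],o['qpos'],o['force'],o['moment'])
print(proj('w3',[[.533,-.0705,.136],[.5755,-.172,.07]]))
E
```

```text
7.25 [ 0.57592143 -0.17269904  0.18340288] [3.13985796e+00 1.41037493e-03 1.92317451e+00] [-3.52265779e-01  4.30204376e-01  1.39618974e+00  5.08677007e-05
  1.31296339e+00 -7.04658100e-01] [ 0.54862786 -0.28787542 -0.45997498] [-0.05299275  0.04630585  0.03327706]
[[305.04808785  85.14095487]
 [314.22573285 236.16008787]]
```

View pics/w3.png

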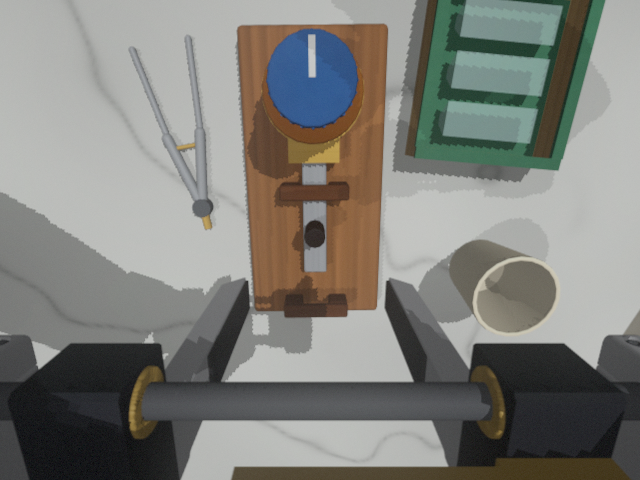

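The bolt bar now reaches into the brass keeper (315,163), so it is home. The cap top centre is at about (312,77), with (305,85) predicted, so I'll refine the cap position.

```bash
python3 - <<'E'
from h import *
im=np.load('pics/w3.npz')['color']; hsv=cv2.cvtColor(im,cv2.COLOR_RGB2HSV); m=cv2.inRange(hsv,(105,120,20),(125,255,255))
ys,xs=np.nonzero(m[:200,220:400]); print(xs.min()+220,xs.max()+220,ys.min(),ys.max())
for p in [(312,77),(312,78)]: print(ray('w3',*p,.136))
print('kn',ray('w3',315,237,.07))
# predicted outlines of cap for candidates
t=np.linspace(0,2*np.pi,100)
for c in [(.533,-.0705),ray('w3',312,77,.136)[:2]]:
    for f in('w3','top0','scene0'):
        q=proj(f,np.c_[c[0]+.027*np.cos(t),c[1]+.027*np.sin(t),0*t+.136]); print(f,q.min(0),q.max(0))
im=np.load('pics/top0.npz')['color'];hsv=cv2.cvtColor(im,cv2.COLOR_RGB2HSV); m=cv2.inRange(hsv,(100,120,20),(130,255,255));ys,xs=np.nonzero(m[200:340,300:420]);print('top',xs.min()+300,xs.max()+300,ys.min()+200,ys.max()+200)
im=np.load('pics/scene0.npz')['color'];hsv=cv2.cvtColor(im,cv2.COLOR_RGB2HSV); m=cv2.inRange(hsv,(100,120,20),(130,255,255));ys,xs=np.nonzero(m[140:220,300:370]);print('scene',xs.min()+300,xs.max()+300,ys.min()+140,ys.max()+140)
E
```

```text
267 357 29 128
[ 0.5353297  -0.06497063  0.136     ]
[ 0.53551246 -0.06547468  0.136     ]
kn [ 0.57636899 -0.17246806  0.07      ]
w3 [258.92719511  33.49067011] [351.10903584 133.23368886]
top0 [356.41596463 251.09148426] [394.00873223 288.74854942]
scene0 [318.84300281 160.67345114] [352.50230432 182.3131058 ]
w3 [265.63162606  24.73715471] [358.33131304 125.64311827]
top0 [352.55155696 249.48367424] [390.13561798 287.11815295]
scene0 [319.20312827 162.97979404] [353.02913341 184.83417715]
top 355 392 252 288
scene 319 351 163 197
```

Emit:
arm_command([
  {"gripper": 1.0,"slide": [-0.01,0.02,0.02],"yaw": 0.15},
  {"gripper": 1.0,"slide": [-0.02,0.05,0.02],"yaw": 0.32},
  {"gripper": 1.0,"slide": [-0.03,0.08,0.01],"yaw": 0.48},
  {"gripper": 1.0,"slide": [-0.041,0.1055,0],"yaw": 0.64},
  {"gripper": 1.0,"slide": [-0.041,0.1055,0],"yaw": 0.8},
  {"gripper": 1.0,"slide": [-0.041,0.1055,0],"yaw": 0.96},
  {"gripper": 1.0,"slide": [-0.041,0.1055,0],"yaw": 1.117},
  {"gripper": 1.0,"slide": [-0.041,0.1055,0],"yaw": 1.117},
])

```text
time_s: 8.25
ee_pos: [0.5341, -0.0671, 0.1811]
eef_rot: [3.141, -0.002, 3.039]
force: [0.3, -0.4, -0.4]
grip_width: 0.0939
```

```bash
python3 - <<'E'
from h import *
snap('wrist','w4'); snap('top','top4'); o=readout.get_obs(); print(o['time_s'],o['ee_pos'],o['eef_rot'],o['qpos'],o['force'],o['moment'])
print(proj('w4',[[.535,-.067,.136]]))
E
```

```text
8.35 [ 0.53426471 -0.06721831  0.18158617] [ 3.14142267e+00 -1.34801833e-03  3.03619091e+00] [-1.93204710e-01  2.95689114e-01  1.58342849e+00  5.36241269e-05
  1.26383278e+00 -1.65861541e+00] [ 0.528604   -0.35592577  1.46657326] [ 0.06235483 -0.01967847 -0.00460361]
[[315.30927797 266.26228818]]
```

View pics/w4.png

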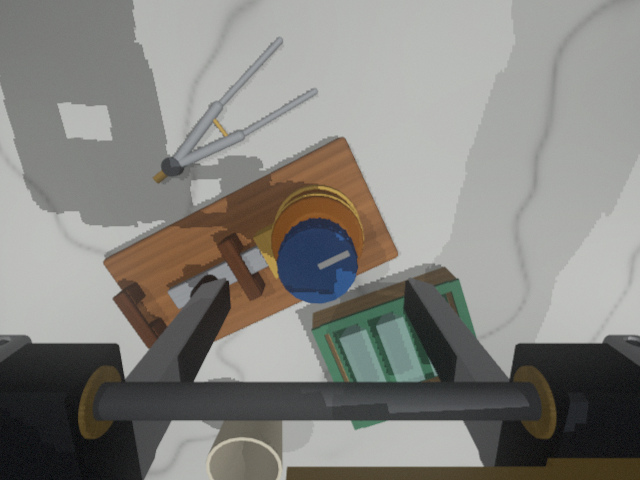

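Wrist view: the cap sits between the open fingers, its centre about (317.5,267) against (315,266) predicted. I'll shift +1 mm in y, go down and grip.

Emit:
arm_command([
  {"gripper": 1.0,"slide": [0.0005,0.001,-0.03],"yaw": 0},
  {"gripper": 1.0,"slide": [0.0005,0.001,-0.06],"yaw": 0},
  {"gripper": 1.0,"slide": [0.0005,0.001,-0.077],"yaw": 0},
  {"gripper": 1.0,"slide": [0.0005,0.001,-0.077],"yaw": 0},
  {"gripper": 1.0,"slide": [0.0005,0.001,-0.077],"yaw": 0},
], grip_force=45)

```text
time_s: 8.98
ee_pos: [0.5356, -0.0665, 0.1065]
eef_rot: [-3.141, 0.001, 3.039]
force: [-0.6, 0.2, 0.3]
grip_width: 0.0941
```

Emit:
arm_command([
  {"gripper": 0.4,"slide": [0,0,0],"yaw": 0},
  {"gripper": 0.4,"slide": [0,0,0],"yaw": 0},
  {"gripper": 0.4,"slide": [0,0,0],"yaw": 0},
  {"gripper": 0.4,"slide": [0,0,0],"yaw": 0},
])

```text
time_s: 9.48
ee_pos: [0.5351, -0.0664, 0.1055]
eef_rot: [-3.142, 0.0, 3.04]
force: [0.6, 0.2, 0.0]
grip_width: 0.0573
```

```bash
python3 -c "
from h import *
o=readout.get_obs(); print(o)"
```

```text
{'time_s': 9.475, 'qpos': array([-1.91319352e-01,  3.80053553e-01,  1.66032225e+00, -2.23694537e-05,
        1.10111174e+00, -1.66028000e+00]), 'joint_vel': array([ 9.72052668e-04,  7.56519413e-05, -3.08094168e-04,  1.26028337e-03,
        4.66355087e-04, -1.19396225e-03]), 'tau': array([ 8.51702534e-04, -5.41819632e+01, -3.16952705e+01, -2.02094740e-02,
        7.47363036e-02,  1.28832438e-03]), 'ee_pos': array([ 0.53509163, -0.0663663 ,  0.10552437]), 'eef_rot': array([-3.14156339e+00,  1.02911450e-04,  3.03976710e+00]), 'force': array([0.58849283, 0.17835701, 0.03920686]), 'moment': array([-0.00730489,  0.00739213, -0.00060597]), 'grip_width': 0.05731634962492931}
```

Not shut yet (57 mm against the 54 mm cap), so I'll let it finish closing.

Emit:
arm_command([
  {"gripper": 0.4,"slide": [0,0,0],"yaw": 0},
  {"gripper": 0.4,"slide": [0,0,0],"yaw": 0},
  {"gripper": 0.4,"slide": [0,0,0],"yaw": 0},
])

```text
time_s: 9.85
ee_pos: [0.5351, -0.067, 0.1056]
eef_rot: [-3.141, 0.0, 3.04]
force: [-1.6, -5.1, 2.2]
grip_width: 0.0535
```

```bash
python3 -c "
from h import *
o=readout.get_obs(); print(o['force'],o['moment'],o['grip_width'],o['ee_pos'])"
```

```text
[-1.61261524 -5.11855955  2.17722629] [-0.84415147  0.23852473  0.00616372] 0.05345657692792145 [ 0.53507563 -0.06695595  0.10560834]
```

Emit:
arm_command([
  {"gripper": 0.4,"slide": [0,-0.0007,-0.0001],"yaw": -0.1},
  {"gripper": 0.4,"slide": [0,-0.0007,-0.0002],"yaw": -0.2},
  {"gripper": 0.4,"slide": [0,-0.0007,-0.0003],"yaw": -0.3},
  {"gripper": 0.4,"slide": [0,-0.0007,-0.0004],"yaw": -0.4},
  {"gripper": 0.4,"slide": [0,-0.0007,-0.0005],"yaw": -0.5},
  {"gripper": 0.4,"slide": [0,-0.0007,-0.0006],"yaw": -0.6},
  {"gripper": 0.4,"slide": [0,-0.0007,-0.0007],"yaw": -0.7},
  {"gripper": 0.4,"slide": [0,-0.0007,-0.0008],"yaw": -0.8},
])

```text
time_s: 10.85
ee_pos: [0.5351, -0.067, 0.1048]
eef_rot: [3.141, 0.0, 2.237]
force: [-0.5, 0.3, 2.0]
grip_width: 0.0538
```

```bash
cat > s.py <<'E'
from h import *
o=readout.get_obs(); print(o['time_s'],o['force'].round(1),o['moment'].round(3),o['eef_rot'].round(3),o['grip_width'].round(4),o['ee_pos'].round(4),o['qpos'][5].round(3),o['tau'][5].round(3))
E
python3 s.py
```

```text
Traceback (most recent call last):
  File "s.py", line 2, in <module>
    o=readout.get_obs(); print(o['time_s'],o['force'].round(1),o['moment'].round(3),o['eef_rot'].round(3),o['grip_width'].round(4),o['ee_pos'].round(4),o['qpos'][5].round(3),o['tau'][5].round(3))
                                                                                                          ^^^^^^^^^^^^^^^^^^^^^
AttributeError: 'float' object has no attribute 'round'
```

```bash
sed -i "s/o\['grip_width'\].round(4)/o['grip_width']/" s.py; python3 s.py
```

```text
10.85 [-0.5  0.3  2. ] [0.05  0.095 0.099] [3.141 0.    2.237] 0.053794268394327535 [ 0.5351 -0.067   0.1048] -0.858 -1.57
```

Emit:
arm_command([
  {"gripper": 0.4,"slide": [0,0,-0.0001],"yaw": -0.08},
  {"gripper": 0.4,"slide": [0,0,-0.0002],"yaw": -0.16},
])

```text
time_s: 11.1
ee_pos: [0.5352, -0.067, 0.1046]
eef_rot: [3.141, 0.0, 2.077]
force: [0.3, 0.2, 2.2]
grip_width: 0.0534
```

```bash
python3 s.py
```

```text
11.1 [0.3 0.2 2.2] [-0.111  0.074  0.03 ] [3.141 0.    2.077] 0.0533820895425457 [ 0.5352 -0.067   0.1046] -0.699 -1.231
```

Emit:
arm_command([
  {"gripper": 0.4,"slide": [0,0,-0.0001],"yaw": -0.08},
])

```text
time_s: 11.22
ee_pos: [0.5352, -0.067, 0.1045]
eef_rot: [3.141, 0.0, 1.997]
force: [-1.0, -0.9, 2.3]
grip_width: 0.0532
```

```bash
python3 s.py
```

```text
11.225 [-1.  -0.9  2.3] [-0.008  0.083  0.108] [3.141 0.    1.997] 0.05315573884749265 [ 0.5352 -0.067   0.1045] -0.619 -1.238
```

Emit:
arm_command([
  {"gripper": 0.4,"slide": [0,0,-0.0001],"yaw": -0.08},
])

```text
time_s: 11.35
ee_pos: [0.5352, -0.067, 0.1045]
eef_rot: [3.141, 0.0, 1.917]
force: [-0.5, -1.2, 2.6]
grip_width: 0.0533
```

```bash
python3 s.py
```

```text
11.35 [-0.5 -1.2  2.6] [-0.097  0.088  0.053] [3.141 0.    1.917] 0.05331036559243304 [ 0.5352 -0.067   0.1045] -0.539 -1.238
```

Emit:
arm_command([
  {"gripper": 0.4,"slide": [0,0,-0.0001],"yaw": -0.08},
])

```text
time_s: 11.48
ee_pos: [0.5352, -0.067, 0.1044]
eef_rot: [3.141, 0.0, 1.837]
force: [-0.5, -0.9, 3.0]
grip_width: 0.0534
```

```bash
python3 s.py
```

```text
11.475 [-0.5 -0.9  3. ] [-0.089  0.17   0.076] [3.141 0.    1.837] 0.05341958436105045 [ 0.5352 -0.067   0.1044] -0.459 -1.238
```

Emit:
arm_command([
  {"gripper": 0.4,"slide": [0,0,-0.0001],"yaw": -0.08},
])

```text
time_s: 11.6
ee_pos: [0.5352, -0.067, 0.1043]
eef_rot: [3.141, 0.0, 1.757]
force: [-0.8, -1.0, 2.3]
grip_width: 0.0535
```

```bash
python3 s.py
```

```text
11.6 [-0.8 -1.   2.3] [-0.086  0.137  0.103] [3.141 0.    1.757] 0.053533751371594676 [ 0.5352 -0.067   0.1043] -0.379 -1.238
```

Emit:
arm_command([
  {"gripper": 0.4,"slide": [0,0,-0.0001],"yaw": -0.08},
])

```text
time_s: 11.72
ee_pos: [0.5352, -0.067, 0.1042]
eef_rot: [3.141, 0.0, 1.677]
force: [-0.8, 0.6, 1.9]
grip_width: 0.0539
```

```bash
python3 s.py
```

```text
11.725 [-0.8  0.6  1.9] [-0.126  0.135  0.099] [3.141 0.    1.677] 0.053853341784946336 [ 0.5352 -0.067   0.1042] -0.299 -1.238
```

Emit:
arm_command([
  {"gripper": 0.4,"slide": [0,0,-0.0001],"yaw": -0.08},
])

```text
time_s: 11.85
ee_pos: [0.5352, -0.0671, 0.1041]
eef_rot: [3.141, 0.0, 1.597]
force: [-2.2, -1.2, 2.7]
grip_width: 0.0534
```

```bash
python3 s.py
```

```text
11.85 [-2.2 -1.2  2.7] [-0.126  0.193  0.123] [3.141 0.    1.597] 0.053440938974556325 [ 0.5352 -0.0671  0.1041] -0.219 -1.238
```

Emit:
arm_command([
  {"gripper": 0.4,"slide": [0,0,-0.0001],"yaw": -0.08},
])

```text
time_s: 11.98
ee_pos: [0.5352, -0.067, 0.104]
eef_rot: [3.141, 0.0, 1.517]
force: [-1.1, -0.4, 2.6]
grip_width: 0.0532
```

```bash
python3 s.py
```

```text
11.975 [-1.1 -0.4  2.6] [-0.071  0.13   0.059] [3.141 0.    1.517] 0.05319461812385832 [ 0.5352 -0.067   0.104 ] -0.139 -1.238
```

Emit:
arm_command([
  {"gripper": 0.4,"slide": [0,0,-0.0001],"yaw": -0.08},
])

```text
time_s: 12.1
ee_pos: [0.5352, -0.0671, 0.104]
eef_rot: [3.141, -0.0, 1.437]
force: [-0.8, 0.2, 2.9]
grip_width: 0.0538
```

```bash
python3 s.py
```

```text
12.1 [-0.8  0.2  2.9] [-0.112  0.231  0.117] [ 3.141 -0.     1.437] 0.05378219982869578 [ 0.5352 -0.0671  0.104 ] -0.059 -1.239
```

Emit:
arm_command([
  {"gripper": 0.4,"slide": [0,0,-0.0001],"yaw": -0.08},
])

```text
time_s: 12.22
ee_pos: [0.5352, -0.0671, 0.1039]
eef_rot: [3.141, 0.0, 1.357]
force: [-1.6, -0.1, 3.7]
grip_width: 0.0529
```

```bash
python3 s.py
```

```text
12.225 [-1.6 -0.1  3.7] [-0.163  0.244  0.086] [3.141 0.    1.357] 0.05289314963731083 [ 0.5352 -0.0671  0.1039] 0.021 -1.239
```

Emit:
arm_command([
  {"gripper": 0.4,"slide": [0,0,-0.0001],"yaw": -0.08},
])

```text
time_s: 12.35
ee_pos: [0.5352, -0.0671, 0.1038]
eef_rot: [3.141, -0.0, 1.277]
force: [-1.3, 0.0, 4.0]
grip_width: 0.0534
```

```bash
python3 s.py
```

```text
12.35 [-1.3  0.   4. ] [-0.156  0.218  0.118] [ 3.141 -0.     1.277] 0.05343527757564362 [ 0.5352 -0.0671  0.1038] 0.101 -1.239
```

Emit:
arm_command([
  {"gripper": 0.4,"slide": [0,0,0],"yaw": -0.08},
])

```text
time_s: 12.48
ee_pos: [0.5352, -0.0671, 0.1038]
eef_rot: [3.141, -0.0, 1.197]
force: [-1.3, -0.5, 2.3]
grip_width: 0.053
```

```bash
python3 s.py
```

```text
12.475 [-1.3 -0.5  2.3] [-0.176  0.151  0.052] [ 3.141 -0.     1.197] 0.05298416918963241 [ 0.5352 -0.0671  0.1038] 0.181 -1.238
```

Emit:
arm_command([
  {"gripper": 0.4,"slide": [0,0,-0.0001],"yaw": -0.08},
])

```text
time_s: 12.6
ee_pos: [0.5352, -0.0671, 0.1036]
eef_rot: [3.141, -0.0, 1.117]
force: [-0.7, -0.9, 3.6]
grip_width: 0.0534
```

```bash
python3 s.py
```

```text
12.6 [-0.7 -0.9  3.6] [-0.16   0.22   0.092] [ 3.141 -0.     1.117] 0.05341969554851903 [ 0.5352 -0.0671  0.1036] 0.261 -1.238
```

Turned 1.92 rad so far, with no binding yet.

Emit:
arm_command([
  {"gripper": 0.4,"slide": [0,0,0],"yaw": -0.08},
])

```text
time_s: 12.72
ee_pos: [0.5352, -0.0671, 0.1036]
eef_rot: [3.141, -0.0, 1.037]
force: [0.3, -0.5, 1.5]
grip_width: 0.0535
```

```bash
python3 s.py
```

```text
12.725 [ 0.3 -0.5  1.5] [-0.218  0.096  0.127] [ 3.141 -0.     1.037] 0.05352209172798181 [ 0.5352 -0.0671  0.1036] 0.341 -1.237
```

Emit:
arm_command([
  {"gripper": 0.4,"slide": [0,0,-0.0001],"yaw": -0.08},
])

```text
time_s: 12.85
ee_pos: [0.5352, -0.0671, 0.1035]
eef_rot: [3.141, -0.0, 0.957]
force: [-0.6, -1.0, 2.6]
grip_width: 0.0534
```

```bash
python3 s.py
```

```text
12.85 [-0.6 -1.   2.6] [-0.257  0.226  0.099] [ 3.141 -0.     0.957] 0.05340678273758299 [ 0.5352 -0.0671  0.1035] 0.421 -1.238
```

Emit:
arm_command([
  {"gripper": 0.4,"slide": [0,0,-0.0001],"yaw": -0.08},
])

```text
time_s: 12.98
ee_pos: [0.5352, -0.0671, 0.1034]
eef_rot: [3.141, -0.0, 0.877]
force: [-1.0, -1.1, 1.9]
grip_width: 0.0533
```

```bash
python3 s.py
```

```text
12.975 [-1.  -1.1  1.9] [-0.291  0.229  0.08 ] [ 3.141 -0.     0.877] 0.053261089954235064 [ 0.5352 -0.0671  0.1034] 0.501 -1.238
```

Emit:
arm_command([
  {"gripper": 0.4,"slide": [0,0,-0.0001],"yaw": -0.08},
])

```text
time_s: 13.1
ee_pos: [0.5352, -0.0671, 0.1033]
eef_rot: [3.141, -0.0, 0.797]
force: [-0.7, 0.2, 3.5]
grip_width: 0.0538
```

```bash
python3 s.py
```

```text
13.1 [-0.7  0.2  3.5] [-0.203  0.204  0.103] [ 3.141 -0.     0.797] 0.0537581861338011 [ 0.5352 -0.0671  0.1033] 0.581 -1.238
```

Emit:
arm_command([
  {"gripper": 0.4,"slide": [0,0,0],"yaw": -0.08},
])

```text
time_s: 13.22
ee_pos: [0.5352, -0.0672, 0.1033]
eef_rot: [3.141, -0.0, 0.717]
force: [-0.9, -0.5, 1.8]
grip_width: 0.0535
```

```bash
python3 s.py
```

```text
13.225 [-0.9 -0.5  1.8] [-0.325  0.077  0.146] [ 3.141 -0.     0.717] 0.053453632755169615 [ 0.5352 -0.0672  0.1033] 0.661 -1.173
```

Emit:
arm_command([
  {"gripper": 0.4,"slide": [0,0,-0.0001],"yaw": -0.08},
])

```text
time_s: 13.35
ee_pos: [0.5353, -0.0672, 0.1032]
eef_rot: [3.141, -0.0, 0.637]
force: [0.8, -2.4, 2.3]
grip_width: 0.0534
```

```bash
python3 s.py
```

```text
13.35 [ 0.8 -2.4  2.3] [-0.348  0.043  0.313] [ 3.141 -0.     0.637] 0.05343567656796937 [ 0.5353 -0.0672  0.1032] 0.741 -1.028
```

Binding began: 0.31 N m, with the joint torque up by the same 0.21. One more step of 0.065 rad should reach about 0.48.

Emit:
arm_command([
  {"gripper": 0.4,"slide": [0,0,-0.0001],"yaw": -0.065},
])

```text
time_s: 13.48
ee_pos: [0.5353, -0.0672, 0.1032]
eef_rot: [3.141, -0.0, 0.573]
force: [1.5, -0.9, 2.6]
grip_width: 0.0534
```

```bash
python3 s.py
```

```text
13.475 [ 1.5 -0.9  2.6] [-0.389  0.088  0.468] [ 3.141 -0.     0.573] 0.05342984001424256 [ 0.5353 -0.0672  0.1032] 0.805 -0.53
```

0.47 N m is in the snug band, so I'll let go and lift away.

Emit:
arm_command([
  {"gripper": 1.0,"slide": [0,0,0],"yaw": 0},
  {"gripper": 1.0,"slide": [0,0,0],"yaw": 0},
  {"gripper": 1.0,"slide": [0,0,0],"yaw": 0},
  {"gripper": 1.0,"slide": [0,0,0],"yaw": 0},
  {"gripper": 1.0,"slide": [0,0,0.04],"yaw": 0},
  {"gripper": 1.0,"slide": [0,0,0.09],"yaw": 0},
  {"gripper": 1.0,"slide": [-0.04,0.02,0.12],"yaw": 0},
  {"gripper": 1.0,"slide": [-0.06,0.04,0.12],"yaw": 0},
])

```text
time_s: 14.48
ee_pos: [0.4746, -0.0268, 0.2251]
eef_rot: [3.139, -0.003, 0.575]
force: [0.4, -0.5, -0.0]
grip_width: 0.0942
```

Emit:
arm_command([
  {"gripper": 1.0,"slide": [-0.05,0.06,0],"yaw": 0},
  {"gripper": 1.0,"slide": [-0.07,0.11,0],"yaw": 0},
  {"gripper": 1.0,"slide": [-0.09,0.16,0],"yaw": 0},
  {"gripper": 1.0,"slide": [-0.1,0.2,0],"yaw": 0},
  {"gripper": 1.0,"slide": [-0.1,0.2,0],"yaw": 0},
  {"gripper": 1.0,"slide": [-0.1,0.2,0],"yaw": 0},
])

```text
time_s: 15.22
ee_pos: [0.3752, 0.1725, 0.2228]
eef_rot: [3.141, 0.0, 0.575]
force: [-0.7, -0.5, -1.0]
grip_width: 0.0941
```

```bash
python3 - <<'E'
from h import *
a=np.load('pics/top0.npz')['color']; b=snap('top','top5')['color']; snap('scene','scene5')
s=lambda i:np.clip(cv2.resize(i[100:390,250:520],(400,430)).astype(float)*1.8,0,255).astype('uint8')
cv2.imwrite('pics/cmp.png',np.hstack([s(a),s(b)])[:,:,::-1]); print(readout.get_obs()['force'],readout.get_obs()['time_s'])
E
```

```text
[ 0.32790124 -0.64611051  0.10098067] 15.325
```

View pics/cmp.png

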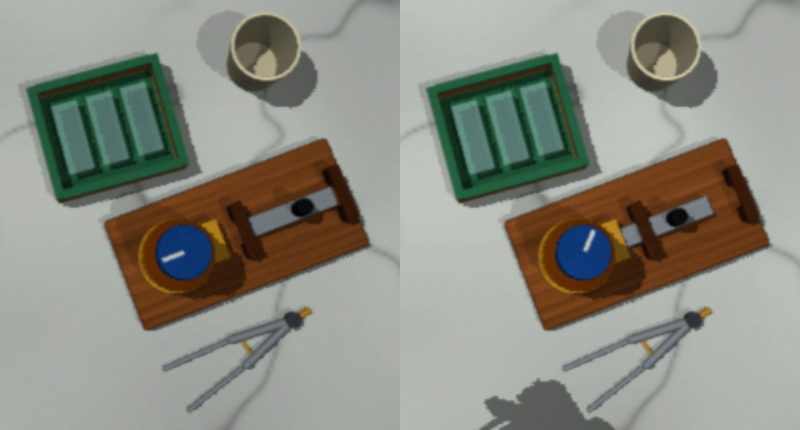

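The comparison shows the bolt in the keeper and the pointer turned about 2.3 rad clockwise, which matches the 2.47 rad turned less the ease-back. The cup, pen and dividers look unmoved.

```bash
python3 -c "
from station import job; print(job.hand_in())"
```

```text
the job is handed in; nothing more can be done
None
```

The bolt is home in the keeper and the cap is snug on its seal. I handed the job in at about 15 s of the 61 s allowed.

- **Bolt:** I slid it about 31 mm until it met a hard stop, where a 26 N push moved it only 0.3 mm. My first push slipped on the knob at about 20 N with a light grip, so I regripped harder and confirmed the stop. The pictures show the bar in the keeper.
- **Cap:** I turned it 2.47 rad clockwise. It began to bind after about 2.3 rad, and I stopped at a measured 0.47 N m. In the last picture the pointer has turned about 2.3 rad, which fits the expected ease-back with no slip in the grip.
- **A reading that disagreed:** On the last step the joint 6 torque rose by more than the wrist moment did. Taken at face value it would mean about 0.8 N m, above snug but under the 0.9 that crushes the seal. I put this down to joint friction as the motion slowed and trusted the wrist moment, which had risen at the expected 2.5 N m per rad.
- **Other items:** The cup, the pen and the dividers look unmoved when the top views from before and after are compared. The arm finished clear, with no contact force.

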